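# Find the softest camera release pad and switch it on

### The job

Three sprung palm switches for the page camera stand in a row on the drawing board; the one with the softest pad is wanted, because it will not jog the page. Press each pad at least half-way down, one at a time from the robot's left to its right, to feel which is the softest, then push that switch's tab fully down, leaving the other two tabs up and all three pads released. Only press and push: do not lift, tip or shove the switches, and leave the ink, tape, eraser and pencil where they are.

Things in the scene. Friction and masses are not known exactly. Their poses are not given: they have to be found in the camera images.
- unit_a: Camera palm switch, one of 3 look-alikes (a, b, c) in a row in any order; letters are not in order of stiffness. Loose grey housing 150 (its x) x 96 (y) mm, top 31 mm above its underside, 0.9 kg, rubber feet. Origin: centre of underside; x points away from the robot, from pad to tab, y to the robot's left. Pad centred 30 mm to -x of the origin, its top 61 mm up; tab on the centre line, +x side.
- pad_a_top (a point): Centre of the flat rubber top of the 80 by 80 mm sprung pad of unit_a; moves down with the pad.
- pad_a (a joint): How far the pad of unit_a is pressed straight down, m: 0 up, 0.014 on its stop; springs back when let go. Force grows evenly with depth from a small preload (as if 5 mm had been pressed already). Of the three, the softest takes about 4 N half-way and 7 N at the bottom, the firmest about 14 N and 23 N; each takes at least 1.5 times the force of the next softer.
- tab_a_push (a point): On the upper face of the switch tab of unit_a, mid-width, 29 mm from its hinge; moves with the tab. The hinge lies along y, 30 mm to +x of the unit's origin, 35.5 mm above its underside; a straight push down 25 mm beyond the hinge (55 mm from the origin) shuts it.
- tab_a (a joint): Angle of the switch tab of unit_a, rad: 0 sloping up 40 degrees, 0.70 flat on its stop; starts at 0 to 0.1. Black plate 36 long, 34 wide, 4 mm thick, its free end to +x, away from the pad; flat, its top is 37.5 mm above the unit's underside. Takes 2 to 3 N on its free half and stays where it is left.
- unit_b: Camera palm switch, one of 3 look-alikes (a, b, c) in a row in any order; letters are not in order of stiffness. Loose grey housing 150 (its x) x 96 (y) mm, top 31 mm above its underside, 0.9 kg, rubber feet. Origin: centre of underside; x points away from the robot, from pad to tab, y to the robot's left. Pad centred 30 mm to -x of the origin, its top 61 mm up; tab on the centre line, +x side.
- pad_b_top (a point): Centre of the flat rubber top of the 80 by 80 mm sprung pad of unit_b; moves down with the pad.
- pad_b (a joint): How far the pad of unit_b is pressed straight down, m: 0 up, 0.014 on its stop; springs back when let go. Force grows evenly with depth from a small preload (as if 5 mm had been pressed already). Of the three, the softest takes about 4 N half-way and 7 N at the bottom, the firmest about 14 N and 23 N; each takes at least 1.5 times the force of the next softer.
- tab_b_push (a point): On the upper face of the switch tab of unit_b, mid-width, 29 mm from its hinge; moves with the tab. The hinge lies along y, 30 mm to +x of the unit's origin, 35.5 mm above its underside; a straight push down 25 mm beyond the hinge (55 mm from the origin) shuts it.
- tab_b (a joint): Angle of the switch tab of unit_b, rad: 0 sloping up 40 degrees, 0.70 flat on its stop; starts at 0 to 0.1. Black plate 36 long, 34 wide, 4 mm thick, its free end to +x, away from the pad; flat, its top is 37.5 mm above the unit's underside. Takes 2 to 3 N on its free half and stays where it is left.
- unit_c: Camera palm switch, one of 3 look-alikes (a, b, c) in a row in any order; letters are not in order of stiffness. Loose grey housing 150 (its x) x 96 (y) mm, top 31 mm above its underside, 0.9 kg, rubber feet. Origin: centre of underside; x points away from the robot, from pad to tab, y to the robot's left. Pad centred 30 mm to -x of the origin, its top 61 mm up; tab on the centre line, +x side.
- pad_c_top (a point): Centre of the flat rubber top of the 80 by 80 mm sprung pad of unit_c; moves down with the pad.
- pad_c (a joint): How far the pad of unit_c is pressed straight down, m: 0 up, 0.014 on its stop; springs back when let go. Force grows evenly with depth from a small preload (as if 5 mm had been pressed already). Of the three, the softest takes about 4 N half-way and 7 N at the bottom, the firmest about 14 N and 23 N; each takes at least 1.5 times the force of the next softer.
- tab_c_push (a point): On the upper face of the switch tab of unit_c, mid-width, 29 mm from its hinge; moves with the tab. The hinge lies along y, 30 mm to +x of the unit's origin, 35.5 mm above its underside; a straight push down 25 mm beyond the hinge (55 mm from the origin) shuts it.
- tab_c (a joint): Angle of the switch tab of unit_c, rad: 0 sloping up 40 degrees, 0.70 flat on its stop; starts at 0 to 0.1. Black plate 36 long, 34 wide, 4 mm thick, its free end to +x, away from the pad; flat, its top is 37.5 mm above the unit's underside. Takes 2 to 3 N on its free half and stays where it is left.
- board: Fixed grey drawing board that the switches and desk things stand on, 370 by 620 by 8 mm; origin at the centre of its underside, on the desk.
- ink_mid (a point): Bystander: ink jar, 48 mm across, 52 mm tall, beyond the row of switches; point at its centre.
- tape_mid (a point): Bystander: roll of paper tape lying flat, 90 mm across, 24 mm tall, beyond the row; point at its centre.
- eraser_mid (a point): Bystander: white eraser 46 by 22 by 13 mm, on the robot's side of the row; point at its centre.
- pencil_mid (a point): Bystander: yellow pencil about 180 mm long, 7 mm thick, lying on the robot's side of the row; point at its middle.

How it is judged (in metres and radians):
On the way, in this order (a step that is already met when the one before it is completed fails the run):
1. the leftmost pad is pressed at least 6 mm down while the other two are up (((y of each of unit_b, unit_c in the frame of unit_a below 0 m and value of joint pad_a above 0.006 m and value of joint each of pad_b, pad_c below 0.003 m) or (y of each of unit_a, unit_c in the frame of unit_b below 0 m and value of joint pad_b above 0.006 m and value of joint each of pad_a, pad_c below 0.003 m) or (y of each of unit_a, unit_b in the frame of unit_c below 0 m and value of joint pad_c above 0.006 m and value of joint each of pad_a, pad_b below 0.003 m))), for 0.1 s.
2. the middle pad is pressed at least 6 mm down while the other two are up (((((y of unit_b in the frame of unit_a below 0 m and y of unit_c in the frame of unit_a above 0 m) or (y of unit_b in the frame of unit_a above 0 m and y of unit_c in the frame of unit_a below 0 m)) and value of joint pad_a above 0.006 m and value of joint each of pad_b, pad_c below 0.003 m) or (((y of unit_a in the frame of unit_b below 0 m and y of unit_c in the frame of unit_b above 0 m) or (y of unit_a in the frame of unit_b above 0 m and y of unit_c in the frame of unit_b below 0 m)) and value of joint pad_b above 0.006 m and value of joint each of pad_a, pad_c below 0.003 m) or (((y of unit_a in the frame of unit_c below 0 m and y of unit_b in the frame of unit_c above 0 m) or (y of unit_a in the frame of unit_c above 0 m and y of unit_b in the frame of unit_c below 0 m)) and value of joint pad_c above 0.006 m and value of joint each of pad_a, pad_b below 0.003 m))), for 0.1 s.
3. the rightmost pad is pressed at least 6 mm down while the other two are up (((y of each of unit_b, unit_c in the frame of unit_a above 0 m and value of joint pad_a above 0.006 m and value of joint each of pad_b, pad_c below 0.003 m) or (y of each of unit_a, unit_c in the frame of unit_b above 0 m and value of joint pad_b above 0.006 m and value of joint each of pad_a, pad_c below 0.003 m) or (y of each of unit_a, unit_b in the frame of unit_c above 0 m and value of joint pad_c above 0.006 m and value of joint each of pad_a, pad_b below 0.003 m))), for 0.1 s.
4. the tab of the softest switch is pushed down (value of joint tab_b above 0.6 rad), for 0.2 s.
At the end, for the whole second after the job is handed in: The tab of the softest switch is down (0.6 rad or more of 0.70), the other two tabs are still up (under 0.35 rad), all pads are up again (within 2 mm), the switches stand level, at rest, within 20 mm of where they were, and the ink, tape, eraser and pencil lie within 15 mm of where they were (value of joint tab_b above 0.6 rad and value of joint each of tab_a, tab_c below 0.35 rad and value of joint each of pad_a, pad_b, pad_c below 0.002 m and distance of each of unit_a, unit_b, unit_c from where it was at the start of the episode below 0.02 m and angle between each of unit_a, unit_b, unit_c's own z axis and vertical below 0.05 rad and linear speed of each of unit_a, unit_b, unit_c below 0.02 m/s and distance of each of ink_mid, tape_mid, eraser_mid, pencil_mid from where it was at the start of the episode below 0.015 m); the robot touches nothing.
It fails at once if the tab of a firmer switch is pushed down (value of joint any of tab_a, tab_c above 0.4 rad).
It fails at once if a switch is shoved more than 25 mm, lifted or tipped (distance of any of unit_a, unit_b, unit_c from where it was at the start of the episode above 0.025 m or height (world z) of any of unit_a, unit_b, unit_c above 0.018 m or angle between any of unit_a, unit_b, unit_c's own z axis and vertical above 0.12 rad).
It fails at once if the ink, tape, eraser or pencil is lifted or moved more than 20 mm (distance of any of ink_mid, tape_mid, eraser_mid, pencil_mid from where it was at the start of the episode above 0.02 m).
It also fails if it takes over 48 s, if anything falls off the work surface, if the arm or the gripper's body presses on something with over 40 N, if the wrist force passes 120 N, or if a joint passes its speed limit or range.

### The arm

A 6-joint arm with a two-finger parallel gripper is mounted at the origin on the work surface. World frame = base frame: x ahead of the robot, y to its left, z up, the work surface at z = 0. Lengths are in m, angles in degrees, forces in N, time in s.
With the tool pointing down it reaches from about 0.25 to 0.725 m from the base axis. Payload 9.7 kg.
Tool frame: the origin (TCP) lies on the centre line of the jaws, within the pads' length; the fingertips stand bot.nose_length ahead of it and the grasp point (between the pads) lies 11 mm behind it (bot.nose_length is the distance from the TCP to the fingertips, in m); z points along the fingers, y is the line along which they close (so a half turn about z gives the same grasp; the last joint's range is limited). The gripper opens to 85 mm and grips with 20 to 120 N. Pads are 22 mm wide; open, the fingers measure 114 mm over their backs; the gripper's body (76 mm by 85 mm) begins 54 mm behind the grasp point. The pads swing forward as they close: fully open they stand 13 mm farther back than shut.
Start: joints at [70.76, 4.979, 10.078, 95.1, 0, 90], TCP at [0.181, 0.519, 0.239] pointing down, gripper open.
Joint ranges: [-179.16, 179.16], [-48.56, 103.87], [-65.8, 70.77], [-126.05, 130.52], [-82.76, 87.17], [-180, 180]. Speed limits (degrees/s): [127.2, 127.2, 147.25, 180, 180, 180].

### API

Orientations are given as [roll, pitch, yaw] about the fixed x, y, z axes, in that order (R = Rz(yaw) Ry(pitch) Rx(roll)).
In Python, from workcell import bot gives the robot as it stands. The module is installed in compiled form; this text tells all that it offers.
- The arm moves only by the shell command python3 -m inch 'ROWS' [OPENING] [FORCE]. ROWS is JSON, a list of rows, each a list of 4 numbers: the shift along the world's x, y, z in cm, then the turn about the world's z in degrees. A call has exactly 8 rows; each row is the pose to reach, as a shift and turn from the pose commanded when the call began; what a row does not reach only later rows make up. A row lasts 1/8 s, in which the tool goes at most 62.5 mm and 10.7 degrees, less where a joint would pass 70% of its speed; a pose out of reach is approached as far as the arm can. A call with a gripper value outside its range is refused whole. OPENING is the finger opening in cm, from 0 to 8.54, set as the call begins (- or left out, the last holds). The fingers move at their own pace and stop on an object; FORCE is the grip in N (left out, the last holds). Time passes only in rows, so rows that repeat a pose let the fingers close, or fill a call up. It gives the time, the measured TCP pose, the force, the opening and the grip force at its end, in the units of the state.
- bot.get_obs(): the state, without advancing time (a new reading comes with each control period).
- bot.camera(name): name is "scene" or "top" or "wrist"; returns a dict with "img" (420x560x3 uint8, red, green, blue), "fovy" (degrees; the focal length in pixels is half the picture's height over the tangent of half this angle, whatever the lens; pixels are square), "cx", "cy" (the principal point, pixels), "R" (3x3) and "t" (3): a world point X has camera coordinates R X + t; the wrist camera has in their place "mount" (4x4, takes a point from camera to tool coordinates, whose origin is the TCP and whose axes are the flange's). Camera axes: x right, y down, z forward; pixel columns grow to the right and rows downward; lengths in m; the calibration is good to about 2 mm. A picture is of the moment at which its call begins: read the wrist's pose just before it. There is no depth.
- bot.job_done(): hands the job in; it is judged then, once.
Trained networks look in a picture, given as the dict that the camera call returned (one of the last four; its "shot" number tells which), for a name from the list of things; names that differ only in an ending like _2 or _b are one class to them, and where a whole thing is asked for, a point or a joint stands for the part that bears it (a point fixed in the world has none). Each returns a list of dicts, best first, with "score" (0 to 1); they miss things now and then, are a little off and sometimes report something else, mostly with a low value. They report only what shows in the picture. A call takes as long as a camera call.
- bot.find_in(thing, picture): "point" ([column, row] in pixels, amid what is visible of it).
- bot.landmark_of(thing, picture): "point" ([column, row] in pixels: a listed point, or the origin of a listed thing).
The state is a dict: "time": time; "q": joint angles; "qd": joint speeds; "joint_efforts": joint torques, N m; "ee_pos": TCP position; "tcp_rot": TCP orientation; "wrist_force": force on the tool from outside, world axes, zero at the start; "torque": the same for the moment, N m; "opening": finger opening in m; "grasp_force": force on a finger pad.
Only numpy, scipy, OpenCV 4.12 (cv2) and the standard library are available. Lean on these libraries where they do the work, as an engineer would, in place of code of your own. Each camera call takes 0.05 s, during which the arm holds its last target. There are 200 camera calls.

## Working session

There is one attempt and no reset: what is moved stays moved. The work goes in short steps, Python scripts to look and compute and a shell command to move; the robot and the scene stay as the last step left them, time stands still between calls to the robot, and variables do not carry over. Pictures are saved under pics/ and viewed, at most 10 in all, crops included, and the job is handed in when it is done.

```bash
mkdir -p pics; cat > h.py <<'E'
from workcell import bot
import numpy as np, cv2
def ray(p,uv,z):
    f=210/np.tan(np.radians(p["fovy"])/2)
    d=np.array([(uv[0]-p["cx"])/f,(uv[1]-p["cy"])/f,1])
    R=np.array(p["R"]);t=np.array(p["t"])
    c=-R.T@t; w=R.T@d
    return c+w*(z-c[2])/w[2]
E
python3 - <<'E'
from h import *
o=bot.get_obs();print(o["time"],o["ee_pos"],o["tcp_rot"],o["wrist_force"],o["opening"],bot.nose_length)
ims=[]
for n in("scene","top"):
    p=bot.camera(n);cv2.imwrite(f"pics/{n}0.png",p["img"][:,:,::-1])
    for th,z in(("pad_a_top",.069),("tab_a_push",.06),("unit_a",.008),("ink_mid",.034),("tape_mid",.02),("eraser_mid",.0145),("pencil_mid",.0115)):
        for r in bot.landmark_of(th,p)[:4]:
            print(n,th,round(r["score"],2),np.round(r["point"]),np.round(ray(p,r["point"],z),3))
E
```

```text
0.0 [0.1811607  0.51907162 0.23858444] [-1.79923915e+02  6.03707504e-05  1.60759529e+02] [ 0.59573362 -0.64643027  0.48989741] 0.08587249493991844 0.008
scene tab_a_push 0.52 [290. 223.] [0.557 0.028 0.06 ]
scene unit_a 0.89 [231. 207.] [ 0.519 -0.11   0.008]
scene unit_a 0.85 [297. 224.] [0.517 0.032 0.008]
scene unit_a 0.78 [364. 239.] [0.507 0.166 0.008]
scene ink_mid 0.94 [354. 292.] [0.646 0.177 0.034]
scene ink_mid 0.35 [266. 154.] [ 0.376 -0.086  0.034]
scene tape_mid 0.9 [233. 263.] [ 0.653 -0.05   0.02 ]
scene eraser_mid 0.59 [224. 211.] [ 0.54  -0.118  0.014]
scene eraser_mid 0.53 [262. 154.] [ 0.361 -0.1    0.015]
scene pencil_mid 0.72 [368. 184.] [0.368 0.142 0.011]
top pad_a_top 0.75 [260. 255.] [0.478 0.032 0.069]
top tab_a_push 0.66 [271. 211.] [0.563 0.028 0.06 ]
top unit_a 0.91 [266. 240.] [0.516 0.029 0.008]
top unit_a 0.79 [191. 229.] [0.51  0.178 0.008]
top unit_a 0.67 [333. 251.] [ 0.517 -0.101  0.008]
top ink_mid 0.7 [200. 165.] [0.633 0.184 0.034]
top ink_mid 0.56 [334. 251.] [ 0.515 -0.101  0.034]
top tape_mid 0.94 [317. 182.] [ 0.645 -0.048  0.02 ]
top eraser_mid 0.73 [315. 333.] [ 0.36  -0.092  0.014]
top eraser_mid 0.44 [196. 303.] [0.374 0.135 0.014]
top eraser_mid 0.22 [336. 261.] [ 0.498 -0.11   0.014]
top pencil_mid 0.84 [194. 306.] [0.367 0.139 0.011]
```

View pics/top0.png

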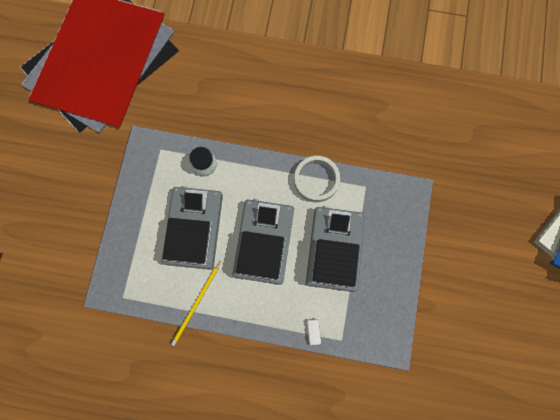

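View pics/scene0.png

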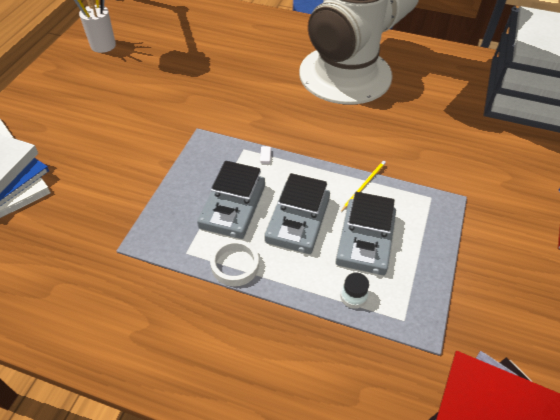

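The top view shows three switches, with pads near (187,241), (260,255), (336,266) and tabs near (193,201), (267,214), (339,222). The pencil tip is at (218,263), close to the left switch's near corner. The ink and tape lie beyond the row and the eraser is on the near side, at (314,331).

```bash
python3 - <<'E'
from h import *
p=bot.camera("top");s=bot.camera("scene")
g=cv2.cvtColor(p["img"],cv2.COLOR_RGB2GRAY)
m=(g<58).astype(np.uint8)
m=cv2.morphologyEx(m,cv2.MORPH_CLOSE,np.ones((3,3)))
m=cv2.morphologyEx(m,cv2.MORPH_OPEN,np.ones((5,5)))
n,l,st,c=cv2.connectedComponentsWithStats(m)
for i in range(1,n):
    x,y,w,h,a=st[i]
    if 150<x+w/2<380 and 130<y<300 and a>100:
        ctr=[q for q in np.argwhere(l==i)[:,::-1]]
        r=cv2.minAreaRect(np.array(ctr,np.int32))
        W=np.array([ray(p,q,.069)[:2] for q in cv2.boxPoints(r)])
        print(a,np.round(r[0]),np.round(r[1]),np.round(r[2]),"world ctr",np.round(ray(p,r[0],.069),3),"corners",np.round(W,3).tolist())
for uv in((193,201),(267,214),(339,222)):print("tab",np.round(ray(p,uv,.058),3))
for uv in((372,213),(303,193),(238,181)):print("scene pad",np.round(ray(s,uv,.069),3))
E
```

```text
382 [200. 158.] [20. 21.] 90.0 world ctr [0.637 0.177 0.069] corners [[0.653, 0.2], [0.66, 0.161], [0.622, 0.153], [0.615, 0.192]]
259 [192. 201.] [16. 16.] 90.0 world ctr [0.554 0.174 0.069] corners [[0.566, 0.192], [0.571, 0.163], [0.541, 0.156], [0.536, 0.185]]
265 [266. 215.] [17. 16.] 6.0 world ctr [0.552 0.034 0.069] corners [[0.537, 0.049], [0.566, 0.051], [0.568, 0.02], [0.539, 0.018]]
272 [339. 223.] [17. 16.] 9.0 world ctr [ 0.563 -0.099  0.069] corners [[0.548, -0.083], [0.577, -0.083], [0.578, -0.114], [0.548, -0.114]]
1732 [186. 240.] [42. 42.] 6.0 world ctr [0.481 0.169 0.069] corners [[0.441, 0.203], [0.516, 0.213], [0.522, 0.135], [0.446, 0.127]]
1758 [260. 254.] [42. 42.] 9.0 world ctr [0.479 0.033 0.069] corners [[0.441, 0.069], [0.516, 0.073], [0.518, -0.004], [0.443, -0.007]]
1778 [335. 262.] [43. 42.] 7.0 world ctr [ 0.49  -0.104  0.069] corners [[0.45, -0.068], [0.526, -0.064], [0.531, -0.141], [0.455, -0.143]]
tab [0.556 0.175 0.058]
tab [0.557 0.034 0.058]
tab [ 0.566 -0.1    0.058]
scene pad [0.489 0.168 0.069]
scene pad [0.485 0.031 0.069]
scene pad [ 0.499 -0.1    0.069]
```

```bash
python3 -m inch '[[4,-5,0,3],[8,-10,-2,6],[13,-15,-4,9],[18,-20,-6,12],[23,-26,-8,15],[28,-32,-11,19],[30.2,-35,-13,19],[30.2,-35,-13,19]]' 0 20
```

```text
time: 1.9
ee_pos: [0.4842, 0.1672, 0.1084]
tcp_rot: [-180.0, -0.0, 179.7]
wrist_force: [-0.2, 0.7, -0.1]
opening: 0.0002
grasp_force: 0.0
```

```bash
python3 -c "
from h import *
o=bot.get_obs();print({k:np.round(o[k],3) for k in('time','ee_pos','tcp_rot','wrist_force','opening')})"
```

```text
{'time': np.float64(1.9), 'ee_pos': array([0.484, 0.167, 0.108]), 'tcp_rot': array([-1.79994e+02, -8.00000e-03,  1.79685e+02]), 'wrist_force': array([-0.164,  0.665, -0.059]), 'opening': np.float64(0.0)}
```

```bash
python3 -m inch '[[0,0,-1,0],[0,0,-2,0],[0,0,-2.6,0],[0,0,-3,0],[0,0,-3.3,0],[0,0,-3.5,0],[0,0,-3.5,0],[0,0,-3.5,0]]'
```

```text
time: 2.9
ee_pos: [0.4831, 0.1699, 0.0754]
tcp_rot: [179.9, 0.0, 179.8]
wrist_force: [-4.6, 0.9, 8.0]
opening: -0.0003
grasp_force: 3.9
```

```bash
python3 -m inch '[[0,0,-0.2,0],[0,0,-0.4,0],[0,0,-0.4,0],[0,0,-0.4,0],[0,0,-0.4,0],[0,0,-0.4,0],[0,0,-0.4,0],[0,0,-0.4,0]]'
```

```text
time: 3.9
ee_pos: [0.4831, 0.1699, 0.0719]
tcp_rot: [179.9, 0.1, 179.8]
wrist_force: [-5.8, 0.9, 12.1]
opening: 0.0002
grasp_force: 6.0
```

```bash
python3 -m inch '[[0,0,-0.2,0],[0,0,-0.4,0],[0,0,-0.4,0],[0,0,-0.4,0],[0,0,-0.4,0],[0,0,-0.4,0],[0,0,-0.4,0],[0,0,-0.4,0]]'
```

```text
time: 4.9
ee_pos: [0.4832, 0.1699, 0.0685]
tcp_rot: [179.9, 0.1, 179.8]
wrist_force: [-8.0, 0.2, 15.9]
opening: 0.0002
grasp_force: 8.2
```

```bash
python3 -m inch '[[0,0,2,0],[0,0,4,0],[0,-4,4,0],[0,-9,4,0],[-0.1,-13.7,4,0],[-0.1,-13.7,3,0],[-0.1,-13.7,2,0],[-0.1,-13.7,2,0]]'
```

```text
time: 5.9
ee_pos: [0.4817, 0.0332, 0.0852]
tcp_rot: [-180.0, -0.1, 179.8]
wrist_force: [-0.6, -0.2, -0.2]
opening: -0.0001
grasp_force: 0.0
```

```bash
python3 -m inch '[[0,0,-0.6,0],[0,0,-1.2,0],[0,0,-1.5,0],[0,0,-1.5,0],[0,0,-1.5,0],[0,0,-1.5,0],[0,0,-1.5,0],[0,0,-1.5,0]]'
```

```text
time: 6.9
ee_pos: [0.4825, 0.0329, 0.072]
tcp_rot: [179.9, 0.1, 179.8]
wrist_force: [-1.6, 3.7, 8.0]
opening: -0.0003
grasp_force: 3.7
```

```bash
python3 -m inch '[[0,0,-0.2,0],[0,0,-0.4,0],[0,0,-0.5,0],[0,0,-0.5,0],[0,0,-0.5,0],[0,0,-0.5,0],[0,0,-0.5,0],[0,0,-0.5,0]]'
```

```text
time: 7.9
ee_pos: [0.4825, 0.0329, 0.0674]
tcp_rot: [179.9, 0.1, 179.8]
wrist_force: [-4.2, 3.0, 10.3]
opening: 0.0004
grasp_force: 5.5
```

```bash
python3 -m inch '[[0,0,2,0],[0,0,4,0],[0.3,-4,4,0],[0.6,-9,4,0],[1,-13.6,4,0],[1,-13.6,3,0],[1,-13.6,2,0],[1,-13.6,2,0]]'
```

```text
time: 8.9
ee_pos: [0.4915, -0.1026, 0.085]
tcp_rot: [180.0, -0.1, 179.8]
wrist_force: [0.4, 1.0, -0.3]
opening: -0.0
grasp_force: 0.0
```

```bash
python3 -m inch '[[0,0,-0.6,0],[0,0,-1.2,0],[0,0,-1.5,0],[0,0,-1.5,0],[0,0,-1.5,0],[0,0,-1.5,0],[0,0,-1.5,0],[0,0,-1.5,0]]'
```

```text
time: 9.9
ee_pos: [0.4924, -0.1037, 0.0714]
tcp_rot: [180.0, 0.0, 179.8]
wrist_force: [1.2, 2.4, 4.0]
opening: -0.0002
grasp_force: 1.8
```

```bash
python3 -m inch '[[0,0,-0.2,0],[0,0,-0.4,0],[0,0,-0.5,0],[0,0,-0.5,0],[0,0,-0.5,0],[0,0,-0.5,0],[0,0,-0.5,0],[0,0,-0.5,0]]'
```

```text
time: 10.9
ee_pos: [0.4924, -0.1037, 0.0664]
tcp_rot: [-180.0, 0.0, 179.8]
wrist_force: [0.1, 3.4, 6.2]
opening: -0.0002
grasp_force: 2.8
```

```bash
python3 -m inch '[[0,0,2,0],[0,0,4,0],[3,0.1,4,0],[6,0.3,4,0],[8.5,0.4,4,0],[8.5,0.4,3,0],[8.5,0.4,2.5,0],[8.5,0.4,2.5,0]]'; python3 - <<'E'
from h import *
for n in("scene",):
    p=bot.camera(n);cv2.imwrite("pics/t.png",cv2.resize(p["img"][130:310,150:420,::-1],None,fx=2.9,fy=2.9))
E
```

```text
time: 11.9
ee_pos: [0.5761, -0.0998, 0.0905]
tcp_rot: [180.0, -0.1, 179.7]
wrist_force: [-0.4, -1.1, 0.4]
opening: -0.0
grasp_force: 0.0
```

View pics/t.png

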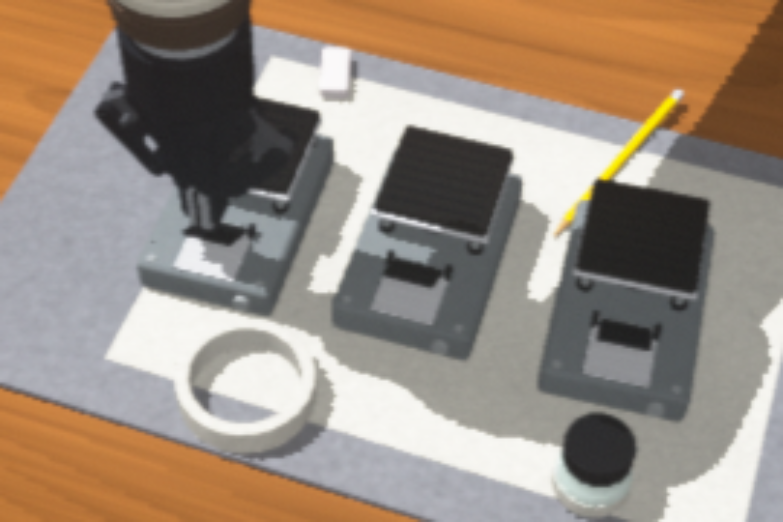

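The closed fingertips, near (207,228) in the crop, hang just above the right switch's tab at (225,237). The other switches and the desk things look undisturbed.

```bash
python3 -m inch '[[0,0,-0.7,0],[0,0,-1.3,0],[0,0,-1.9,0],[0,0,-2.5,0],[0,0,-3,0],[0,0,-3.4,0],[0,0,-3.7,0],[0,0,-3.8,0]]'
```

```text
time: 12.95
ee_pos: [0.577, -0.0997, 0.0534]
tcp_rot: [180.0, -0.0, 179.8]
wrist_force: [-1.8, 0.8, 8.4]
opening: -0.0002
grasp_force: 4.6
```

```bash
python3 -m inch '[[0,0,-0.1,0],[0,0,-0.1,0],[0,0,-0.1,0],[0,0,-0.1,0],[0,0,-0.1,0],[0,0,-0.1,0],[0,0,-0.1,0],[0,0,-0.1,0]]'
```

```text
time: 13.95
ee_pos: [0.5771, -0.0997, 0.0533]
tcp_rot: [-180.0, 0.0, 179.8]
wrist_force: [-3.6, 0.2, 10.9]
opening: -0.0
grasp_force: 5.3
```

On its stop. I'll retreat straight up, then back toward the robot's left so I can check.

```bash
python3 -m inch '[[0,0,2,0],[0,0,6,0],[0,0,11,0],[0,0,16,0],[-4,-3,18,0],[-8,-6,18,0],[-12,-9,18,0],[-15,-12,18,0]]'; python3 -m inch '[[-2,-3,0,0],[-4,-6,0,0],[-6,-9,0,0],[-6,-9,0,0],[-6,-9,0,0],[-6,-9,0,0],[-6,-9,0,0],[-6,-9,0,0]]'; python3 - <<'E'
from h import *
p=bot.camera("scene");a=p["img"][130:310,150:420,::-1]
cv2.imwrite("pics/e.png",cv2.resize(a,None,fx=2.9,fy=2.9))
E
```

```text
time: 14.95
ee_pos: [0.4253, -0.2203, 0.232]
tcp_rot: [180.0, -0.1, 179.8]
wrist_force: [0.5, -1.1, 0.5]
opening: -0.0002
grasp_force: 0.0
time: 15.95
ee_pos: [0.3675, -0.3093, 0.2323]
tcp_rot: [180.0, 0.0, 179.8]
wrist_force: [0.5, -0.5, 0.6]
opening: -0.0002
grasp_force: 0.0
```

View pics/e.png

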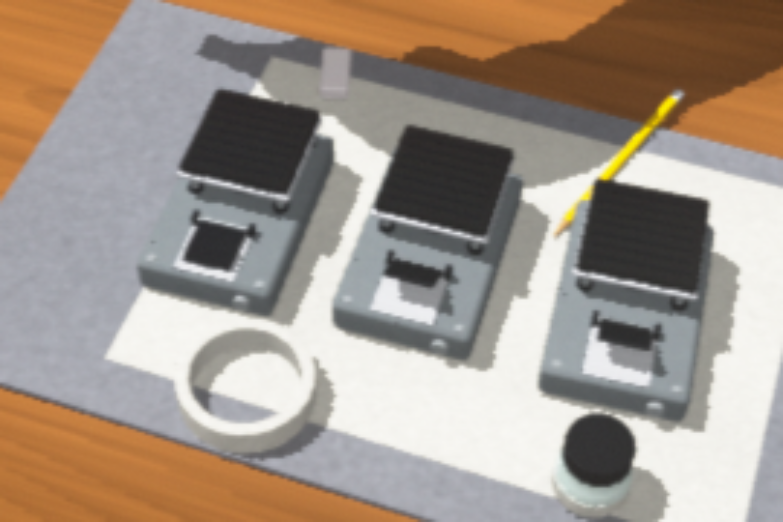

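The right switch's tab, at (215,247) in the crop, lies flat. The other two tabs are up, all pads are up, and nothing else has moved.

```bash
python3 -c "
from workcell import bot
print(bot.job_done())"
```

```text
the job is handed in; nothing more can be done
None
```

The job is handed in: I pressed all three pads from left to right, the right-hand switch felt softest (about 6 N, against 10 N in the middle and 16 N on the left), and its tab is fully down with the other two tabs up, all pads released and nothing visibly moved.

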